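# Start a filter-holder lid on its thread by backing it until it drops

## Task

The lid of the larger filter holder has been set down on top of its thread and has not caught. Without lifting it off, turn it backward (counter-clockwise from above) until it drops into the start of the thread, then turn it forward (clockwise) fully home against its stop, and let go. Leave the smaller filter holder, which is already closed, where it stands.

Things in the scene. Friction and masses are not known exactly. Their poses are not given: they have to be found in the camera images.
- filter_lid: Loose grey lid: ribbed cap 68 mm wide, 31 mm tall, 150 g. Origin: centre of its lower rim, z up. On its flat top (z 31 mm), a finger bar along x: 50 mm long, 12 mm thick in y, to z 59 mm; pointed at +x. Starts 59 mm above the holder's origin, 20 to 42 deg counterclockwise of home. Turns easily, drops 9 mm by its weight, if free to sink, at 62 deg; stop at 80. Clockwise, it then sinks 3 mm more.
- filter_holder: Larger filter holder, steel, fixed. Foot 94 mm wide, body 76 mm wide and 44 mm tall, threaded neck in the lid (1 mm side play). Origin: centre of underside, z up. Lid home: lid x along holder x, marked by a small dark rib on the foot; lid origin 47 mm above this one, against a solid stop. An undropped lid turned clockwise only hits a stop. Hose nozzle on the -x side, 62 mm out, 26 mm up.
- small_holder: Smaller filter holder of the same make, 0.72 times the size (foot 68 mm, grey lid 49 mm wide, 76 mm tall in all, with a like finger bar), already closed, standing loose, 600 g. Origin: centre of the underside. To be left where it stands.
There are look-alikes about, which are no part of the job. Leave any brown or pink look-alike of the filter_lid alone.

How it is judged:
On the way, in this order (a step that is already met when the one before it is completed fails the run):
1. the lid, turned backward, has dropped into the start of the thread (z of filter_lid in the frame of filter_holder below 0.053 m and angle between the x axis of filter_lid and the x axis of filter_holder, either way round above 0.6 rad), for 0.2 s.
2. the lid is turned forward fully home (z of filter_lid in the frame of filter_holder below 0.0495 m and angle between the x axis of filter_lid and the x axis of filter_holder, either way round below 0.21 rad), for 0.2 s.
At the end, for the whole second after the job is handed in: the lid sits level on the larger holder, down in the thread (its origin less than 49.5 mm above the holder's) and within 12 degrees of home, at rest (all of step 2 and angle between filter_lid's own z axis and vertical below 0.1 rad and linear speed of filter_lid below 0.02 m/s and horizontal distance between filter_lid and filter_holder below 0.01 m); the robot touches nothing.
It fails at once if the lid is lifted off the thread (more than 15 mm above where it lay) (z of filter_lid in the frame of filter_holder above 0.074 m).
It fails at once if the smaller holder is moved by more than 20 mm (distance of small_holder from where it was at the start of the episode above 0.02 m).
It also fails if it takes over 38 s, if anything falls off the work surface, if the arm or the gripper's body presses on something with over 40 N, if the wrist force passes 120 N, or if a joint passes its speed limit or range.

## Robot

A 6-joint arm with a two-finger parallel gripper is mounted at the origin on a cart in front of the work surface, level with it; the furniture and walls round the work are solid. World frame = base frame: x ahead of the robot, y to its left, z up, the work surface at z = 0. Lengths are in m, angles in rad, forces in N, time in s.
With the tool pointing down it reaches from about 0.275 to 0.725 m from the base axis. Payload 5.6 kg.
Tool frame: the origin (TCP) lies between the finger pads; the fingertips stand 8 mm ahead of it and the grasp point (between the pads) lies 11 mm behind it (nose_length is the distance from the TCP to the fingertips, in m); x points along the fingers, z is the direction in which the jaws open and shut, and the axes are right-handed (so a half turn about x gives the same grasp; the last joint's range is limited). The gripper opens to 85 mm and grips with 20 to 120 N. Pads are 22 mm wide; open, the fingers measure 114 mm over their backs; the gripper's body (76 mm by 85 mm) begins 54 mm behind the grasp point. The pads swing forward as they close: fully open they stand 13 mm farther back than shut.
Start: joints at [-0.846, 0.255, 0.108, 0, -1.424, -0.285], TCP at [0.234, -0.498, 0.239] pointing down, gripper open.
Joint ranges: [-2.95, 2.95], [-1.21, 1.97], [-1.09, 1.5], [-2.87, 1.71], [-2.94, -0.07], [-3.05, 3.05]. Speed limits (rad/s): [2.57, 2.57, 3.14, 3.14, 3.14, 3.14].

## Interface

Orientations are given as a unit quaternion [x, y, z, w].
In Python, from station import observe, capture, calibration, sign_off, nose_length gives the robot as it stands. The module is installed in compiled form; this text tells all that it offers.
- The arm moves only by the tool jog_arm, never from a script. Its argument "targets" is a list of rows, each an object with "linear": the shift along the world's x, y, z in mm, a list of three; "yaw": the turn about the world's z in rad. A call has 1 to 5 rows; each row is the pose to reach, as a shift and turn from the pose commanded when the call began; what a row does not reach only later rows make up. A row lasts 1/8 s, in which the tool goes at most 62.5 mm and 10.7 degrees, less where a joint would pass 70% of its speed; a pose out of reach is approached as far as the arm can. A call with a gripper value outside its range is refused whole. "hand" is the opening, from 0 (shut) to 1 (fully open), set as the call begins (left out, the last holds). The fingers move at their own pace and stop on an object; the grip force is fixed at half the most. Time passes only in rows, so rows that repeat a pose let the fingers close. It gives the time, the measured TCP pose, the force and the opening at its end, in the units of the state.
- observe(): the state, without advancing time (a new reading comes with each control period).
- capture(name): name is "scene" or "top"; returns the picture (400x640x3 uint8, red, green, blue); there is no depth.
- calibration(name): a dict with "fx", "fy", "cx", "cy" (pixels), "origin" and "rotation" of the camera in the world. Camera axes: x right, y down, z forward; pixel columns grow to the right and rows downward; lengths in m; the calibration is good to about 2 mm. A picture is of the moment at which its call begins. calibration takes no time and is no camera call.
- sign_off(): hands the job in, once; it reports no verdict.
The state is a dict: "clock": time; "joint_positions": joint angles; "dq": joint speeds; "joint_torque": joint torques, N m; "tcp_pos": TCP position; "tool_rot": TCP orientation; "force": force on the tool from outside, world axes, zero at the start; "ft_torque": the same for the moment, N m; "grip_width": finger opening in m.
Only numpy, scipy, OpenCV 4.12 (cv2) and the standard library are available. Lean on these libraries where they do the work, as an engineer would, in place of code of your own. Each camera call takes 0.05 s, during which the arm holds its last target.

## Working session

There is one attempt and no reset: what is moved stays moved. The work goes in short steps, Python scripts to look and compute and a tool call to move; the robot and the scene stay as the last step left them, time stands still between calls to the robot, and variables do not carry over. Pictures are saved under pics/ and viewed, and the job is handed in when it is done.

Besides the shell and the picture viewer there is one more tool, called after ">>>" by a JSON object that holds its "api" and its "payload", one argument or row to a line. jog_arm: Moves the arm, as the interface text tells. Its arguments: {"type":"object","properties":{"targets":{"type":"array","items":{"type":"object","properties":{"linear":{"type":"array","items":{"type":"number"}},"yaw":{"type":"number"}}}},"hand":{"type":"number"}},"required":["targets"]}

```bash
mkdir -p pics
python3 - <<'E'
from station import *
import cv2
s=observe();print({k:(s[k]) for k in s}); print(nose_length if not callable(nose_length) else nose_length())
for n in ("scene","top"):
    cv2.imwrite(f"pics/{n}0.png",capture(n)[:,:,::-1]); print(n,calibration(n))
E
```

```text
{'clock': 0.0, 'joint_positions': array([-8.46386302e-01,  2.55728440e-01,  1.06985676e-01, -5.02290634e-04,
       -1.42389355e+00, -2.84600527e-01]), 'dq': array([ 5.15212322e-04, -1.60257593e-03, -7.17513932e-04, -5.34473885e-04,
        6.46218471e-05,  7.91428229e-04]), 'joint_torque': array([ 1.44914735e-03, -3.86634207e+01,  2.37942821e+01,  5.36498398e+00,
       -6.06421658e-03,  7.38019224e-06]), 'tcp_pos': array([ 0.23402273, -0.49718509,  0.2383939 ]), 'tool_rot': array([-0.59643682,  0.37856359,  0.59758951,  0.3792618 ]), 'force': array([ 0.12830951,  0.3748646 , -0.20473541]), 'ft_torque': array([-0.0111071 , -0.00316208,  0.00669377]), 'grip_width': 0.08530421290923472}
0.008
scene {'fx': 361.1931197979645, 'fy': 361.1931197979645, 'cx': 314.457775809785, 'cy': 200.34785823627354, 'origin': array([0.03366152, 0.65433839, 0.39744778]), 'rotation': array([-0.30412047,  0.77450729, -0.52124612,  0.18960927])}
top {'fx': 470.6255296322059, 'fy': 470.6255296322059, 'cx': 318.06093502156205, 'cy': 193.31227790089503, 'origin': array([0.31604434, 0.08217948, 1.07087729]), 'rotation': array([-0.66843339,  0.73557141, -0.08229022,  0.07321084])}
```

View pics/scene0.png

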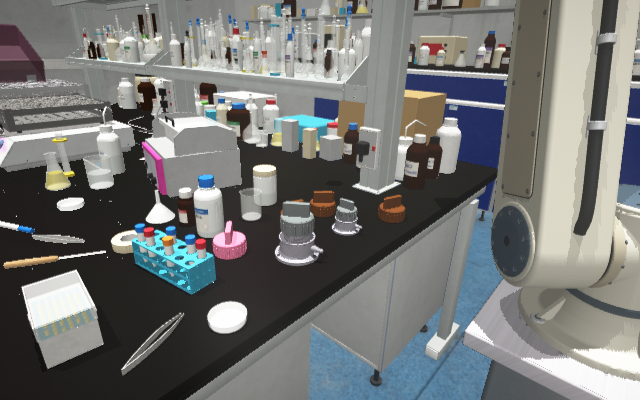

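View pics/top0.png

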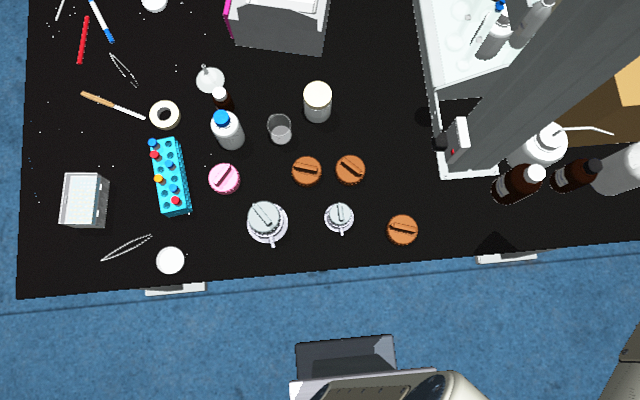

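Candidates for the lid in the top view are:
- grey lid on the large holder at (266,218), my choice
- small grey lid at (340,214)
- pink lid at (224,179)
- brown lids at (307,170), (350,170) and (402,229)

Next I'll take close crops to check the choice.

```bash
cat > h.py <<'E'
import numpy as np
from station import *
from scipy.spatial.transform import Rotation as R
def ray(n,u,v):
    c=calibration(n); d=np.array([(u-c['cx'])/c['fx'],(v-c['cy'])/c['fy'],1]); return c['origin'],R.from_quat(c['rotation']).apply(d)
def onz(n,u,v,z):
    o,d=ray(n,u,v); return o+d*(z-o[2])/d[2]
def proj(n,p):
    c=calibration(n); q=R.from_quat(c['rotation']).inv().apply(np.array(p)-c['origin']); return np.array([c['fx']*q[0]/q[2]+c['cx'],c['fy']*q[1]/q[2]+c['cy']])
E
python3 - <<'E'
import cv2,numpy as np
a=cv2.imread('pics/top0.png')[185:255,230:310]; b=cv2.imread('pics/scene0.png')[190:275,260:345]
f=lambda i:cv2.resize(i,(400,400*i.shape[0]//i.shape[1]),interpolation=cv2.INTER_CUBIC)
a,b=f(a),f(b); h=max(a.shape[0],b.shape[0])
p=lambda i:cv2.copyMakeBorder(i,0,h-i.shape[0],0,0,0)
cv2.imwrite('pics/crop0.png',np.hstack([p(a),p(b)]))
E
python3 -c "
from h import *
print(onz('top',266,221,0.0),onz('top',266,218,.118),onz('top',340,216,0.05),[onz('top',u,v,0.0) for u,v in((224,179),(307,170))])"
```

```text
[0.50139196 0.18222899 0.        ] [0.48717626 0.17075921 0.118     ] [0.48832934 0.01477449 0.05      ] [array([0.61026126, 0.27318987, 0.        ]), array([0.61355043, 0.07730524, 0.        ])]
```

View pics/crop0.png

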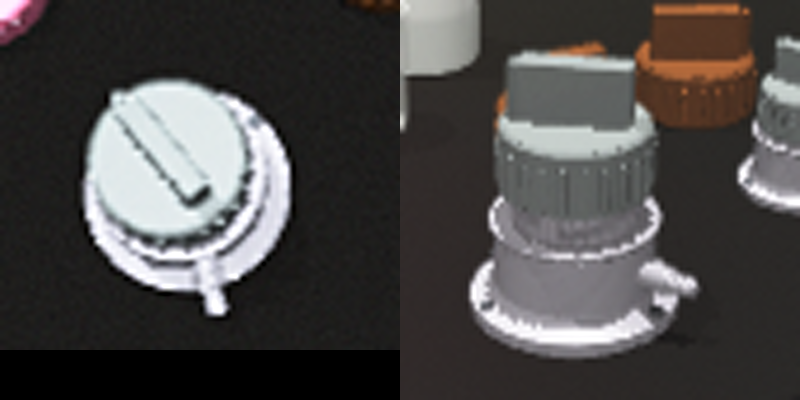

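The crop shows the grey lid raised on the large holder, with the nozzle tip at about (273,246) and the bar running from about (254,204) to (270,223). It is the right one. Next I'll measure the axis, the bar direction and the nozzle direction.

Run:
```python
import cv2,numpy as np
from h import *
a=cv2.imread('pics/top0.png')
g=a.max(axis=2)
m=(g>90).astype(np.uint8); m[:, :235]=0; m[:,300:]=0; m[:195]=0; m[255:]=0
n,l,st,c=cv2.connectedComponentsWithStats(m); i=1+st[1:,4].argmax(); print(st[i],c[i])
# lid face: colour split
hsv=cv2.cvtColor(a,cv2.COLOR_BGR2HSV)
print('foot px',a[225,286],'lid',a[208,270],a[215,255],'bar',a[212,260])
crop=a[195:252,240:296]
big=cv2.resize(crop,None,fx=10,fy=10,interpolation=cv2.INTER_NEAREST)
for k in range(0,57,5):
    cv2.putText(big,str(195+k),(0,k*10+8),0,.35,(0,255,255)); 
    if 240+k<296: cv2.putText(big,str(240+k),(k*10,8),0,.3,(0,255,0))
cv2.imwrite('pics/big0.png',big)
b=cv2.imread('pics/scene0.png')[198:268,268:328]
big=cv2.resize(b,None,fx=8,fy=8,interpolation=cv2.INTER_NEAREST)
for k in range(0,70,5):
    cv2.putText(big,str(198+k),(0,k*8+8),0,.35,(0,255,255)); 
    if k<60: cv2.putText(big,str(268+k),(k*8,8),0,.3,(0,255,0))
cv2.imwrite('pics/bigs0.png',big)
```

```text
[ 247  201   41   47 1373] [266.48506919 221.67516387]
foot px [244 235 235] lid [235 233 224] [236 235 228] bar [233 232 223]
```

View pics/big0.png

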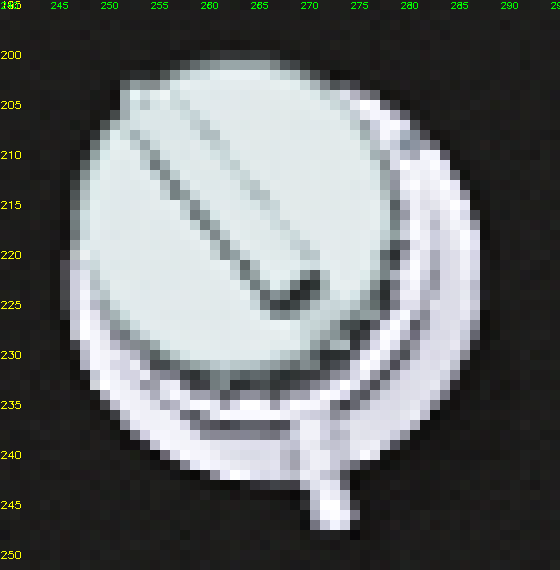

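View pics/bigs0.png

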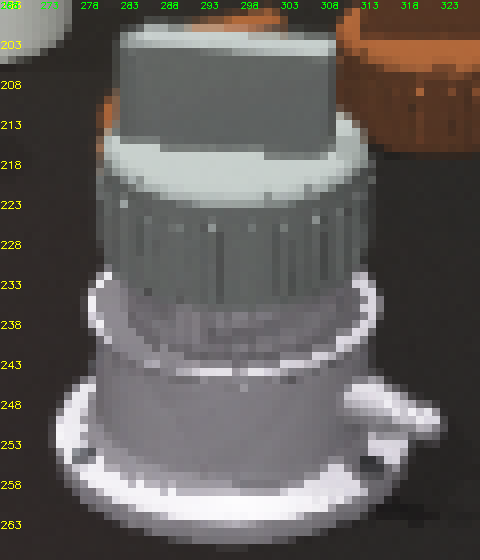

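Run:
```python
from h import *
f=onz('top',266.9,222.2,0.005); t=onz('top',263.3,216.,.09); nz=onz('top',272.5,247.3,.026)
print('foot',f,'lidtop',t,'noz',nz,np.linalg.norm((nz-f)[:2]))
d=f-nz; print('holder yaw',np.degrees(np.arctan2(d[1],d[0])))
L=[onz('top',252.5,207.5,.118),onz('top',266.5,225,.118)]
Rr=[onz('top',257.5,204.5,.118),onz('top',270.8,219.5,.118)]
for a,b in (L,Rr): print('bar',a,b,np.degrees(np.arctan2(*(a-b)[1::-1])),np.linalg.norm(a-b))
e=[onz('scene',282.5,202,.118),onz('scene',308.8,203.5,.118)]
print('scene front top edge',e,np.linalg.norm(e[0]-e[1]),np.degrees(np.arctan2(*(e[0]-e[1])[1::-1])))
# scene nozzle
print('scene noz',onz('scene',323,250,.026))
print('foot in scene extents', onz('scene',294.5,262.5,.003))
for off in (0,): print(proj('scene',[t[0],t[1],.118]),proj('top',[t[0],t[1],.118]))
s=observe(); Rm=R.from_quat(s['tool_rot']).as_matrix(); print(Rm.round(3))
```

```text
foot [0.49755818 0.17991049 0.005     ] lidtop [0.49701839 0.17873238 0.09      ] noz [0.43665328 0.16967614 0.026     ] 0.06175879671188131
holder yaw 9.538768478151239
bar [0.51169056 0.19687298 0.118     ] [0.47262131 0.17077942 0.118     ] 33.738154358814256 0.04698169536016542
bar [0.5169993  0.18619447 0.118     ] [0.48313323 0.16119417 0.118     ] 36.435144832855876 0.04209424823460806
scene front top edge [array([0.51627877, 0.20286371, 0.118     ]), array([0.47438956, 0.17150061, 0.118     ])] 0.05232925110382534 36.82276505235447
scene noz [0.43752416 0.16689844 0.026     ]
foot in scene extents [0.47154636 0.21382187 0.003     ]
[298.00223682 201.34196703] [261.78415822 213.65734319]
[[-0.001 -0.905 -0.426]
 [ 0.001 -0.426  0.905]
 [-1.     0.     0.002]]
```

Measured:
- Axis is at (0.497, 0.179).
- Holder yaw is about 9.5° and bar yaw about 35.5°, so the lid is about 26° counter-clockwise of home. That agrees with the given 20–42°.
- The nozzle comes out at 61.8 mm against the given 62 mm.

Now I'll move above it.

>>> {"api": "jog_arm", "payload": {
  "targets": [
    {"linear": [22,56,0],"yaw": 0.05},
    {"linear": [44,112,0],"yaw": 0.1},
    {"linear": [66,168,0],"yaw": 0.15},
    {"linear": [88,224,0],"yaw": 0.18},
    {"linear": [110,280,0],"yaw": 0.18}
  ],
  "hand": 0.35
}}

```text
clock: 0.72
tcp_pos: [0.3443, -0.2158, 0.2391]
tool_rot: [-0.629, 0.324, 0.629, 0.324]
force: [1.5, -0.8, -1.2]
grip_width: 0.03
```

>>> {"api": "jog_arm", "payload": {
  "targets": [
    {"linear": [22,56,0],"yaw": 0},
    {"linear": [44,112,0],"yaw": 0},
    {"linear": [66,168,0],"yaw": 0},
    {"linear": [88,224,0],"yaw": 0},
    {"linear": [110,280,0],"yaw": 0}
  ]
}}

```text
clock: 1.35
tcp_pos: [0.4543, 0.0644, 0.2392]
tool_rot: [-0.629, 0.324, 0.629, 0.323]
force: [1.1, -1.2, 0.0]
grip_width: 0.0301
```

>>> {"api": "jog_arm", "payload": {
  "targets": [
    {"linear": [20,55,0],"yaw": 0},
    {"linear": [43,115,0],"yaw": 0},
    {"linear": [43,115,-40],"yaw": 0},
    {"linear": [43,115,-89],"yaw": 0},
    {"linear": [43,115,-89],"yaw": 0}
  ]
}}

```text
clock: 1.98
tcp_pos: [0.4945, 0.176, 0.1465]
tool_rot: [-0.627, 0.327, 0.63, 0.321]
force: [-0.6, 0.3, 0.6]
grip_width: 0.0302
```

```bash
cat > look.py <<'E'
import sys,cv2,numpy as np
from h import *
k=sys.argv[1]
s=observe(); Rm=R.from_quat(s['tool_rot']).as_matrix()
print(s['clock'],s['tcp_pos'],'jaw yaw',np.degrees(np.arctan2(Rm[1,2],Rm[0,2])),'F',s['force'].round(2),'M',s['ft_torque'].round(3),s['grip_width'],s['joint_positions'].round(2))
f=lambda i:cv2.resize(i,(400,400),interpolation=cv2.INTER_CUBIC)
b=capture('scene')[:,:,::-1][185:270,255:340];a=capture('top')[:,:,::-1][180:255,228:303]
cv2.imwrite(f'pics/look{k}.png',np.hstack([f(a),f(b)]))
E
python3 look.py 1
```

```text
1.975 [0.49448927 0.17601632 0.14654802] jaw yaw 125.50073846161568 F [-0.61  0.27  0.64] M [-0.015 -0.057 -0.077] 0.030180694244836662 [ 0.64  0.26 -0.13 -0.   -1.19 -1.59]
```

View pics/look1.png

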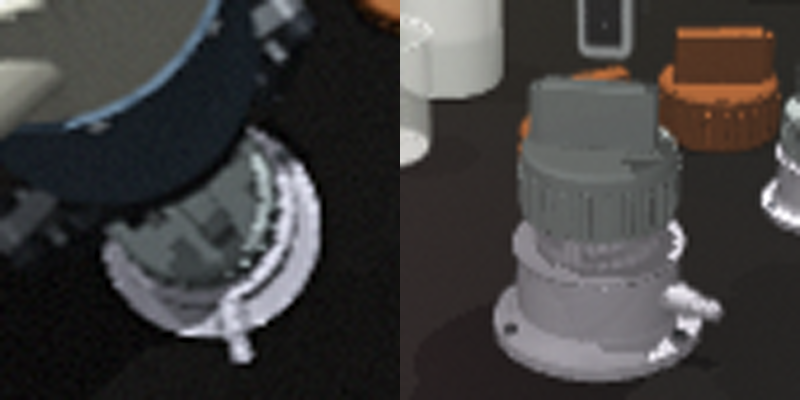

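The crop shows the near finger right above the bar at about (299,196) in the scene view, in line with it. I'll descend around the bar.

>>> {"api": "jog_arm", "payload": {
  "targets": [
    {"linear": [0,0,0],"yaw": 0},
    {"linear": [0,0,-15],"yaw": 0},
    {"linear": [0,0,-30],"yaw": 0},
    {"linear": [0,0,-44],"yaw": 0},
    {"linear": [0,0,-44],"yaw": 0}
  ]
}}

```text
clock: 2.7
tcp_pos: [0.4962, 0.1768, 0.1046]
tool_rot: [-0.628, 0.325, 0.629, 0.323]
force: [1.2, 0.2, 1.1]
grip_width: 0.0299
```

```bash
python3 look.py 2
```

```text
2.7 [0.49622746 0.1767621  0.10457552] jaw yaw 125.50725970737415 F [1.17 0.21 1.07] M [0.008 0.013 0.013] 0.02988968148218765 [ 0.64  0.29 -0.19 -0.   -1.09 -1.59]
```

View pics/look2.png

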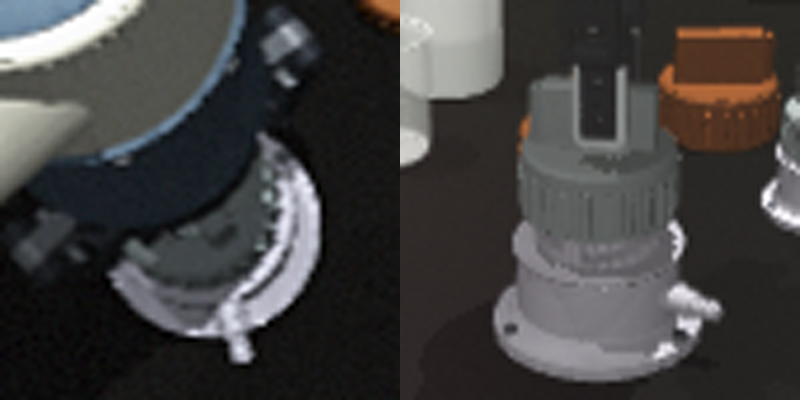

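The near finger is centred on the bar at (298,205). I'll narrow the jaws to about 16 mm without gripping and centre on the axis.

>>> {"api": "jog_arm", "payload": {
  "targets": [
    {"linear": [1,2,0],"yaw": 0},
    {"linear": [1,2,0],"yaw": 0},
    {"linear": [1,2,0],"yaw": 0}
  ],
  "hand": 0.18
}}

```text
clock: 3.18
tcp_pos: [0.4983, 0.1795, 0.1065]
tool_rot: [0.629, -0.324, -0.629, -0.324]
force: [0.2, 1.2, 0.1]
grip_width: 0.0155
```

>>> {"api": "jog_arm", "payload": {
  "targets": [
    {"linear": [0,0,0],"yaw": 0.15},
    {"linear": [0,0,0],"yaw": 0.3},
    {"linear": [0,0,0],"yaw": 0.4},
    {"linear": [0,0,0],"yaw": 0.4}
  ]
}}

```text
clock: 3.68
tcp_pos: [0.4982, 0.1794, 0.1064]
tool_rot: [0.68, -0.193, -0.68, -0.193]
force: [0.4, 0.3, -0.4]
grip_width: 0.0156
```

```bash
python3 look.py 3
```

```text
3.675 [0.49820451 0.17935432 0.1063852 ] jaw yaw 148.3750979819569 F [ 0.43  0.34 -0.45] M [-0.002  0.037  0.051] 0.01561373782958491 [ 0.64  0.29 -0.19 -0.   -1.09 -1.19]
```

View pics/look3.png

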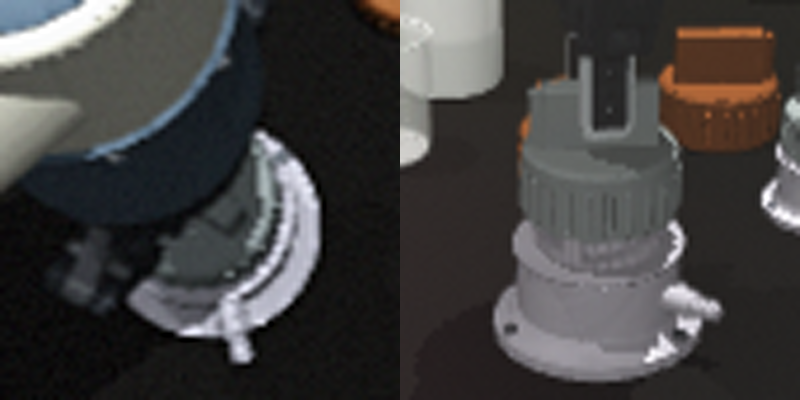

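The bar follows: its line in the top crop is now steeper, and forces are small. I'll carry on backward.

>>> {"api": "jog_arm", "payload": {
  "targets": [
    {"linear": [0,0,0],"yaw": 0.13},
    {"linear": [0,0,0],"yaw": 0.26},
    {"linear": [0,0,0],"yaw": 0.38},
    {"linear": [0,0,0],"yaw": 0.48},
    {"linear": [0,0,0],"yaw": 0.48}
  ]
}}

```text
clock: 4.4
tcp_pos: [0.4982, 0.1793, 0.1063]
tool_rot: [-0.707, 0.026, 0.707, 0.026]
force: [-0.1, -0.1, 0.2]
grip_width: 0.0156
```

```bash
python3 look.py 4
```

```text
4.4 [0.49817941 0.17933714 0.10629071] jaw yaw 175.80627638046727 F [-0.15 -0.05  0.2 ] M [ 0.031 -0.012 -0.059] 0.01561148070122353 [ 0.64  0.3  -0.19 -0.   -1.09 -0.71]
```

View pics/look4.png

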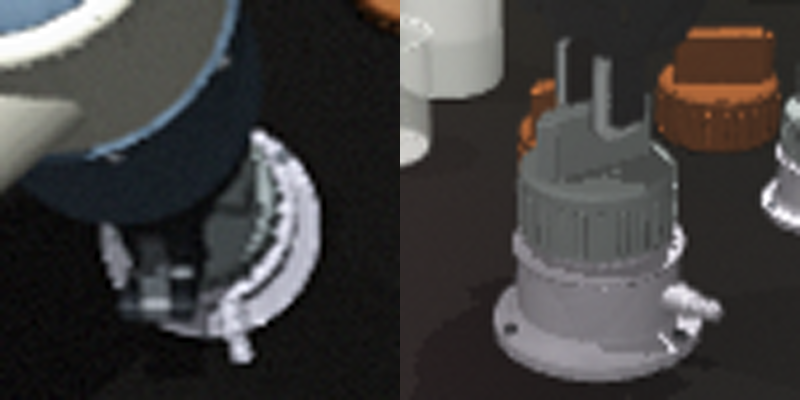

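The lid has dropped: its rim now sits near the body, about 4 px lower in the scene view. I'll lower the fingers 9 mm and turn clockwise.

>>> {"api": "jog_arm", "payload": {
  "targets": [
    {"linear": [0,0,-5],"yaw": 0},
    {"linear": [0,0,-9],"yaw": -0.1},
    {"linear": [0,0,-9],"yaw": -0.25},
    {"linear": [0,0,-9],"yaw": -0.4},
    {"linear": [0,0,-9],"yaw": -0.55}
  ]
}}

```text
clock: 5.12
tcp_pos: [0.4979, 0.1792, 0.0967]
tool_rot: [-0.672, 0.218, 0.673, 0.218]
force: [-0.2, 0.5, -0.0]
grip_width: 0.0153
```

>>> {"api": "jog_arm", "payload": {
  "targets": [
    {"linear": [0,0,0],"yaw": -0.15},
    {"linear": [0,0,0],"yaw": -0.3},
    {"linear": [0,0,0],"yaw": -0.45},
    {"linear": [0,0,0],"yaw": -0.6},
    {"linear": [0,0,0],"yaw": -0.6}
  ]
}}

```text
clock: 5.75
tcp_pos: [0.498, 0.1793, 0.0969]
tool_rot: [-0.579, 0.405, 0.58, 0.405]
force: [-0.1, -0.3, -0.1]
grip_width: 0.0156
```

```bash
python3 look.py 5
```

```text
5.75 [0.49803441 0.17928795 0.09690993] jaw yaw 110.06522826285993 F [-0.11 -0.27 -0.1 ] M [-0.023  0.021  0.003] 0.015566762801319047 [ 0.64  0.3  -0.2  -0.   -1.07 -1.86]
```

View pics/look5.png

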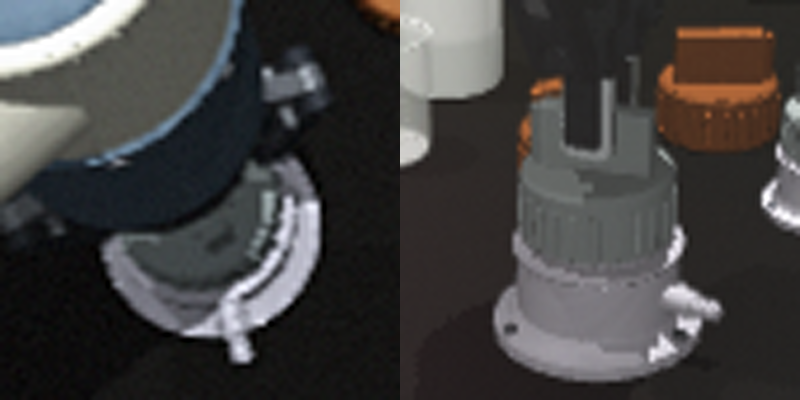

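The lid is following clockwise, with the bar back near its starting angle. I'll go on towards the stop in smaller steps.

>>> {"api": "jog_arm", "payload": {
  "targets": [
    {"linear": [0,0,0],"yaw": -0.1},
    {"linear": [0,0,0],"yaw": -0.2},
    {"linear": [0,0,0],"yaw": -0.3},
    {"linear": [0,0,0],"yaw": -0.3}
  ]
}}

```text
clock: 6.35
tcp_pos: [0.498, 0.1793, 0.0971]
tool_rot: [-0.513, 0.487, 0.513, 0.487]
force: [-0.0, -0.4, -0.6]
grip_width: 0.0153
```

```bash
python3 look.py 6
```

```text
6.35 [0.49802342 0.17929346 0.09709288] jaw yaw 92.99407784563863 F [-0.01 -0.44 -0.64] M [ 0.033 -0.001 -0.019] 0.015294604335250027 [ 0.64  0.3  -0.2  -0.   -1.07 -2.16]
```

View pics/look6.png

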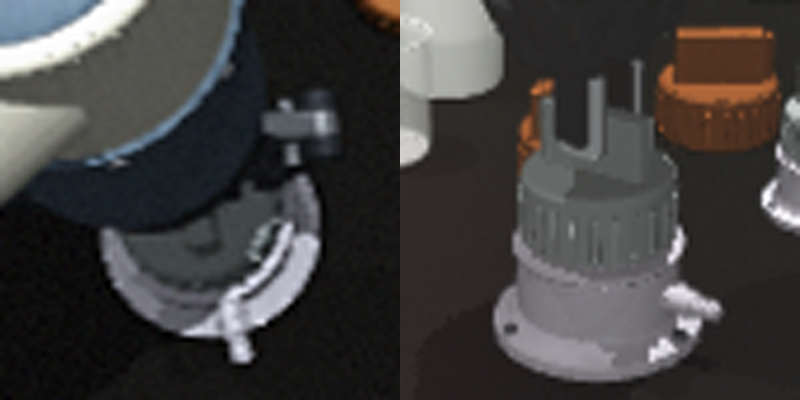

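>>> {"api": "jog_arm", "payload": {
  "targets": [
    {"linear": [0,0,0],"yaw": -0.03},
    {"linear": [0,0,0],"yaw": -0.06},
    {"linear": [0,0,0],"yaw": -0.06}
  ]
}}

```text
clock: 6.82
tcp_pos: [0.498, 0.1793, 0.0972]
tool_rot: [-0.497, 0.503, 0.498, 0.502]
force: [-0.2, 0.2, -1.1]
grip_width: 0.0154
```

```bash
python3 look.py 7
```

```text
6.825 [0.49801015 0.17933338 0.09718582] jaw yaw 89.42609711949191 F [-0.16  0.21 -1.1 ] M [-0.001  0.295  0.247] 0.015389330047775701 [ 0.64  0.3  -0.2  -0.   -1.07 -2.22]
```

>>> {"api": "jog_arm", "payload": {
  "targets": [
    {"linear": [0,0,0],"yaw": -0.03},
    {"linear": [0,0,0],"yaw": -0.05},
    {"linear": [0,0,0],"yaw": -0.05}
  ]
}}

```text
clock: 7.3
tcp_pos: [0.4981, 0.1795, 0.0972]
tool_rot: [-0.485, 0.515, 0.485, 0.515]
force: [-2.3, 0.7, -0.4]
grip_width: 0.0157
```

```bash
python3 look.py 8
```

```text
7.3 [0.49808468 0.17948778 0.09723544] jaw yaw 86.54318867426124 F [-2.26  0.73 -0.38] M [0.291 0.608 0.491] 0.01568251006988173 [ 0.64  0.3  -0.2  -0.   -1.07 -2.27]
```

Torque rises to 0.5 Nm at jaw yaw 87–91°, which implies a bar angle of about 9°: the lid is against its stop. I'll back off into the slack, open and withdraw.

>>> {"api": "jog_arm", "payload": {
  "targets": [
    {"linear": [0,0,0],"yaw": 0.1},
    {"linear": [0,0,0],"yaw": 0.2},
    {"linear": [0,0,0],"yaw": 0.2}
  ]
}}

```text
clock: 7.78
tcp_pos: [0.4987, 0.1794, 0.0976]
tool_rot: [0.534, -0.464, -0.533, -0.465]
force: [-0.3, 0.5, 0.7]
grip_width: 0.0153
```

>>> {"api": "jog_arm", "payload": {
  "targets": [
    {"linear": [0,0,0],"yaw": 0},
    {"linear": [0,0,0],"yaw": 0},
    {"linear": [0,0,20],"yaw": 0},
    {"linear": [0,0,60],"yaw": 0},
    {"linear": [0,0,110],"yaw": 0}
  ],
  "hand": 0.45
}}

```text
clock: 8.4
tcp_pos: [0.4976, 0.179, 0.2077]
tool_rot: [-0.533, 0.465, 0.534, 0.463]
force: [0.6, 0.4, -0.1]
grip_width: 0.0384
```

>>> {"api": "jog_arm", "payload": {
  "targets": [
    {"linear": [0,-50,30],"yaw": 0},
    {"linear": [0,-110,40],"yaw": 0},
    {"linear": [-10,-170,40],"yaw": 0},
    {"linear": [-20,-230,40],"yaw": 0},
    {"linear": [-20,-230,40],"yaw": 0}
  ]
}}

```text
clock: 9.02
tcp_pos: [0.4773, -0.054, 0.2477]
tool_rot: [0.533, -0.465, -0.532, -0.465]
force: [-1.0, 0.2, 0.2]
grip_width: 0.0385
```

```bash
python3 look.py 9
python3 - <<'E'
import cv2,numpy as np
from station import *
a=capture('top')[:,:,::-1];b=capture('scene')[:,:,::-1]
cv2.imwrite('pics/top9.png',a);cv2.imwrite('pics/scene9.png',b)
f=lambda i,y,x,w,h,s:cv2.resize(i[y:y+h,x:x+w],None,fx=s,fy=s,interpolation=cv2.INTER_NEAREST)
A=f(a,195,240,57,57,7)
for k in range(0,57,5):
    cv2.putText(A,str(195+k),(0,k*7+7),0,.3,(0,255,255)); cv2.putText(A,str(240+k),(k*7,8),0,.25,(0,255,0))
B=f(b,200,270,57,57,7)
for k in range(0,57,5):
    cv2.putText(B,str(200+k),(0,k*7+7),0,.3,(0,255,255)); cv2.putText(B,str(270+k),(k*7,8),0,.25,(0,255,0))
cv2.imwrite('pics/big9.png',np.hstack([A,B]))
E
```

```text
9.025 [ 0.47733536 -0.05396732  0.24772913] jaw yaw 97.6690216499719 F [-0.98  0.16  0.18] M [ 0.114  0.021 -0.034] 0.03846459636931931 [ 0.22  0.11 -0.05  0.   -1.41 -1.65]
```

View pics/big9.png

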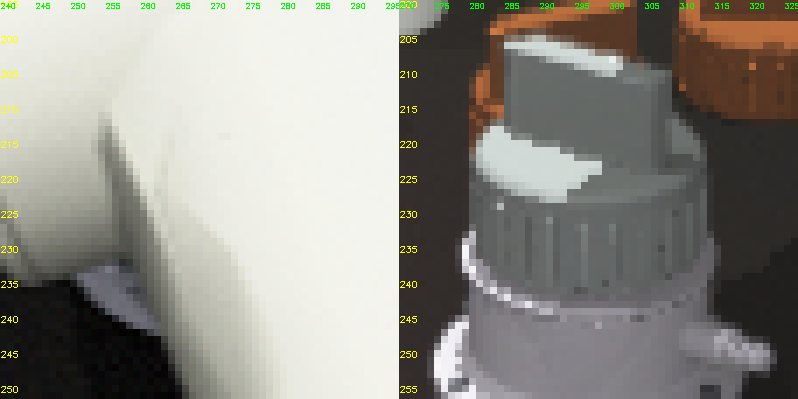

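View pics/top9.png

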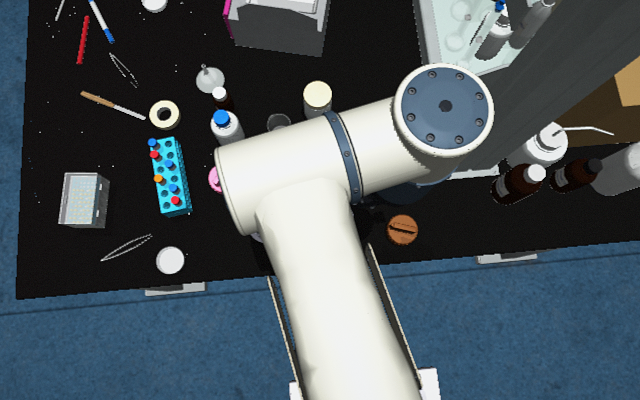

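The scene view shows the lid sunk, with its rim at the body rim around v≈242, but the arm still hides it from the top camera. I'll move farther off.

>>> {"api": "jog_arm", "payload": {
  "targets": [
    {"linear": [-40,-50,0],"yaw": 0},
    {"linear": [-80,-100,0],"yaw": 0},
    {"linear": [-115,-150,0],"yaw": 0},
    {"linear": [-140,-205,0],"yaw": 0},
    {"linear": [-160,-260,0],"yaw": 0}
  ]
}}

```text
clock: 9.85
tcp_pos: [0.318, -0.3114, 0.2477]
tool_rot: [0.535, -0.463, -0.534, -0.463]
force: [2.0, -0.5, -0.2]
grip_width: 0.0385
```

>>> {"api": "jog_arm", "payload": {
  "targets": [
    {"linear": [-15,-50,0],"yaw": 0},
    {"linear": [-40,-100,0],"yaw": 0},
    {"linear": [-60,-150,0],"yaw": 0},
    {"linear": [-60,-150,0],"yaw": 0}
  ]
}}

```text
clock: 10.35
tcp_pos: [0.2578, -0.4625, 0.246]
tool_rot: [-0.532, 0.465, 0.534, 0.464]
force: [0.5, 0.5, -0.7]
grip_width: 0.0385
```

Run:
```python
import cv2,numpy as np
from station import *
a=capture('top')[:,:,::-1]
cv2.imwrite('pics/top10.png',a)
f=lambda i,y,x,w,h,s:cv2.resize(i[y:y+h,x:x+w],None,fx=s,fy=s,interpolation=cv2.INTER_NEAREST)
A=f(a,195,240,57,57,7)
for k in range(0,57,5):
    cv2.putText(A,str(195+k),(0,k*7+7),0,.3,(0,0,255)); cv2.putText(A,str(240+k),(k*7,8),0,.25,(0,255,0))
o=cv2.imread('pics/top0.png')
cv2.imwrite('pics/big10.png',np.hstack([A,f(a,195,320,40,57,7)]))
d=np.abs(a[195:240,320:360].astype(int)-o[195:240,320:360]).max(2); print('small holder diff px',(d>60).sum(),observe()['force'],observe()['tcp_pos'])
```

```text
small holder diff px 0 [0.09834307 0.64585389 0.76929095] [ 0.25852994 -0.46115354  0.24627081]
```

View pics/big10.png

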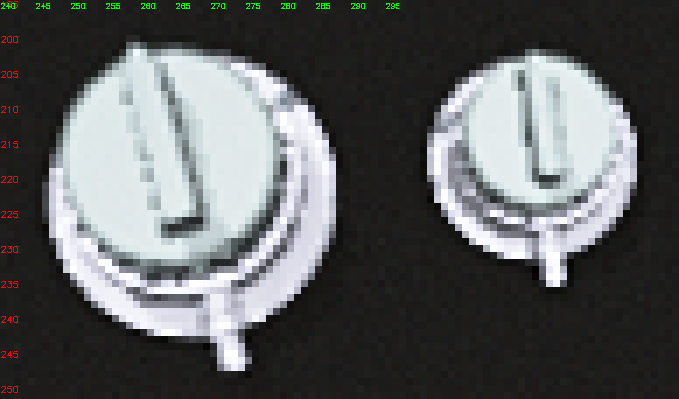

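Run:
```python
from h import *
for p,q in (((262.3,204),(267.5,226)),((256.8,207),(261.3,224.5))):
    a,b=onz('top',*p,.106),onz('top',*q,.106); print('bar yaw',np.degrees(np.arctan2(*(a-b)[1::-1])))
# bar pointed/centre; height from scene: near-left top corner of bar front face (scene) vs top view
def tri(p,q):
    o1,d1=ray('top',*p);o2,d2=ray('scene',*q); t=np.linalg.lstsq(np.c_[d1,-d2],o2-o1,rcond=None)[0]; x,y=o1+d1*t[0],o2+d2*t[1]; return (x+y)/2,np.linalg.norm(x-y)
# lid top height from scene front: project expected lid bottom-front points for home / unsunk heights
ax=np.array([.497,.1793]); c=calibration('scene')['origin'][:2]; d=(c-ax)/np.linalg.norm(c-ax)
for h in (.047,.050,.059): print(h,'rim front v',proj('scene',[*(ax+d*.034),h]),'top front v',proj('scene',[*(ax+d*.034),h+.031]))
print('body rim front',proj('scene',[*(ax+d*.038),.044]))
import cv2
g=cv2.imread('pics/scene9.png'); g0=cv2.imread('pics/scene0.png'); print('now',g[218:250,294].max(1)); print('start',g0[208:250,294].max(1))
```

```text
bar yaw 8.960802329828494
bar yaw 10.204732132214803
0.047 rim front v [297.56779149 241.13061809] top front v [297.65291004 227.13148259]
0.05 rim front v [297.57590451 239.79629925] top front v [297.66130077 225.75149067]
0.059 rim front v [297.60040169 235.76733787] top front v [297.68663927 221.58416084]
body rim front [297.5536298  243.45973846]
now [104 104 105 135 215 217 218 217 207 119 128 110 103 104 103 104 103 104
 105 104 102 103 102 101 101 113 149 137 140 139 139 136]
start [101  98  98  98  98  99  99  98 124 208 207 208 208 206 192 162  99 109
 149  99  98  97  97 100  99  98 100 101 100 116 112  96 100 114 105 137
 229 130 132 132 132 128]
```

Bar yaw is 9–10°, which matches the holder's 9.5° (home). The height still needs a clearer check, so I'll compare fresh, unshadowed scene edges with the start.

Run:
```python
import cv2,numpy as np
from h import *
b=capture('scene')[:,:,::-1].copy(); cv2.imwrite('pics/scene11.png',b)
o=cv2.imread('pics/scene0.png')
f=lambda i:cv2.resize(i[198:265,272:329],None,fx=7,fy=7,interpolation=cv2.INTER_NEAREST)
A,B=f(o),f(b)
for I in (A,B):
    for k in range(0,67,5): cv2.putText(I,str(198+k),(0,k*7+7),0,.3,(0,255,255))
cv2.imwrite('pics/cmp11.png',np.hstack([A,B]))
for u in (288,290,292,294,296,298,300,302): print(u,'start',o[217:228,u].max(1),'now',b[217:232,u].max(1))
```

```text
288 start [208 208 208 206 191 160  98  99  95  98  97] now [101 100 125 210 211 211 212 211 210 204 183 119 101  96  85]
290 start [208 208 208 207 201 180 117  99 100 119 101] now [100 100 100 124 211 211 211 211 211 209 194 165  98 102 102]
292 start [208 208 208 208 206 189 141  98  98 100 100] now [101 100 100 126 209 212 212 211 211 211 205 183 101 100  94]
294 start [208 207 208 208 206 192 162  99 109 149  99] now [100 100 101 101 130 209 211 211 210 210 205 187 121 100 101]
296 start [208 208 208 208 206 196 162  97  97  98  97] now [100  99 100 100 103 132 211 211 211 212 208 186 120 101 110]
298 start [208 208 207 208 207 195 162  98  97  96  98] now [100 100 100 100  99 121 209 211 212 211 208 186 119  99  99]
300 start [205 208 207 207 205 189 157  97  96  97  98] now [101 100  99 100 100 104 124 211 211 210 204 182 119  98 105]
302 start [128 207 208 207 205 183 136  96  94  88  84] now [100  98 100 100 100 100 123 208 211 209 199 178  98  98  98]
```

View pics/cmp11.png

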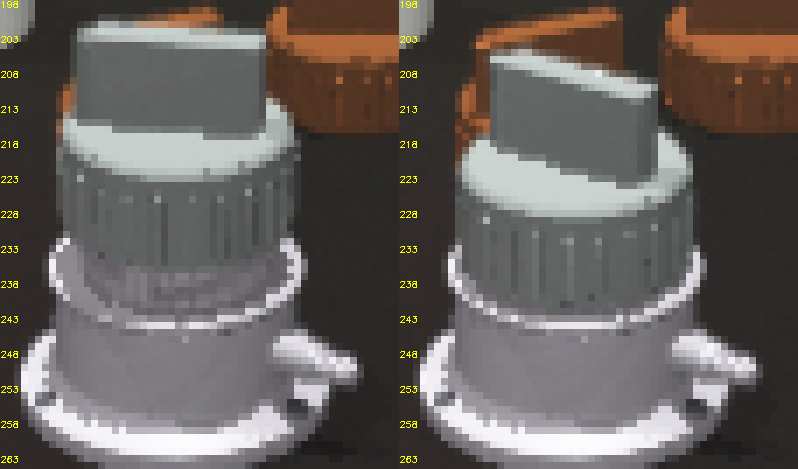

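In the right-hand picture the lid's front top edge has gone from v≈223.1 to 228.5. That is 5.4 px; full sink (12 mm) predicts 5.5 px and the drop alone (9 mm) 4.2 px. The lid is level, home and at rest, and the arm is clear.

```bash
python3 -c "
from station import *
print(observe()['clock'],sign_off())"
```

```text
the job is handed in; nothing more can be done
10.45 None
```

The lid of the larger filter holder is home against its stop, and I handed the job in at 10.45 s. I turned it with the jaws held loosely about 16 mm apart around the finger bar, so it was never gripped or lifted. It went counter-clockwise until it dropped, then clockwise until the torque rose to 0.5 Nm at the stop. I then backed off, opened the jaws and withdrew.

**Last checks:**
- **Angle:** the bar lies at about 9–10° yaw, against about 9.5° for the holder.
- **Height:** the lid's top edge sank 5.4 px, where 5.5 px is expected for the full 12 mm and 4.2 px for the 9 mm drop alone.
- **Smaller holder:** its pixels are unchanged from the start in the top view.
- **Arm:** it stands clear, with the force reading near zero.

**One check disagreed:** an earlier height reading, taken while the arm shadowed the lid, gave only about 3.6 px. The unshadowed picture resolved it.

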